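# Close the belt's end stop and put the marked speaker on the belt

## Robot

A 6-joint arm with a two-finger parallel gripper is mounted at the origin on the work surface. World frame = base frame: x ahead of the robot, y to its left, z up, the work surface at z = 0. Lengths are in mm, angles in rad, forces in N, time in s.
With the tool pointing down it reaches from about 275 to 825 mm from the base axis. Payload 5.2 kg.
Tool frame: the origin (TCP) lies at the very end of the fingers, on their centre line; the grasp point (between the pads) lies 19 mm behind it; z points along the fingers, y is the line along which they close (so a half turn about z gives the same grasp; the last joint's range is limited). The gripper opens to 93 mm and grips with 3 to 60 N. Pads are 15 mm wide; open, the fingers measure 128 mm over their backs; the gripper's body (75 mm by 188 mm) begins 65 mm behind the grasp point.
Start: joints at [0.961, 0.259, 1.535, -0, 1.348, -0.203], TCP at [217.599, 505.129, 218.653] pointing down, gripper open.
Joint ranges: [-3.14, 3.14], [-0.91, 2.08], [0.19, 2.58], [-1.22, 4.36], [0.22, 2.71], [-3.12, 3.12]. Speed limits (rad/s): [2.57, 2.57, 3.14, 3.14, 3.14, 3.14].

## Interface

Orientations are given as [roll, pitch, yaw] about the fixed x, y, z axes, in that order (R = Rz(yaw) Ry(pitch) Rx(roll)).
In Python, from bench import robot gives the robot as it stands. The module is installed in compiled form; this text tells all that it offers. Calls block until the motion is done:
- robot.move_ptp(position, orientation): joint-space move of the TCP to a pose.
- robot.move_linear(position, ori=None, speed=150, f_stop=None): straight line of the TCP; ori=None keeps the orientation; speed is the mean speed in mm/s. With f_stop (N) it stops when the force on the tool has changed by that much, and returns True; else False.
- robot.move_j(angles): joint-space move.
- robot.move_gripper(opening): opening from 0.0 (shut) to 1.0 (fully open); the grip force is fixed at half the most; returns when the fingers have stopped.
- robot.sleep(seconds).
- robot.inverse_kinematics(position, orientation): joint angles nearest the present ones, or None.
- robot.get_image(name): name is "side" or "top" or "wrist"; returns a dict with "img" (480x640x3 uint8, blue, green, red), "fovy" (degrees; the focal length in pixels is half the picture's height over the tangent of half this angle, whatever the lens; pixels are square), "cx", "cy" (the principal point, pixels), "eye" and "orientation" of the camera in the world. Camera axes: x right, y down, z forward; pixel columns grow to the right and rows downward; lengths in mm; the calibration is good to about 2 mm. A picture is of the moment at which its call begins. There is no depth.
A pose or a line that the arm cannot do raises robot.MotionError and nothing moves.
- robot.hand_in(): hands the job in; it is judged then, once.
Readings, each from a call of its own:
- robot.current_t(): time.
- robot.current_qpos(): joint angles.
- robot.current_joint_vel(): joint speeds.
- robot.current_joint_efforts(): joint torques, N m.
- robot.current_tcp_pos(): TCP position.
- robot.current_eef_rot(): TCP orientation.
- robot.current_contact_force(): force on the tool from outside, world axes, zero at the start.
- robot.current_ft_torque(): the same for the moment, N m.
- robot.current_gripper_width(): opening from 0.0 (shut) to 1.0 (fully open).
- robot.current_finger_force(): force on a finger pad.
Only numpy, scipy, OpenCV 4.12 (cv2) and the standard library are available. Lean on these libraries where they do the work, as an engineer would, in place of code of your own. Each camera call takes 0.05 s, during which the arm holds its last target. There are 200 camera calls.

## Task

Fold the yellow stop flap at the end of the bench conveyor up until it stands upright, square to the belt. Lift the marked pink speaker off the white stand and set it down gently, standing upright in the middle of the belt with its long side along the belt and its end close behind the flap: a small gap, three centimetres or so. Leave everything else on the bench where it is.

Things in the scene. Friction and masses are not known exactly. Their poses are not given: they have to be found in the camera images.
- conveyor: bench belt conveyor, fixed: green belt 140 mm wide, 460 long, top 90 above the table. Origin on the table under the belt's middle; y runs along the belt from the flap end (hinge at y -252 mm) to the motor end; x across, z up. Aluminium side profiles to x +-89 mm and the flap's hinge arms to x +-95, none above the belt; only on the +x side a thin guide rail at x 82, up to 122 above the table.
- flap (a joint): yellow steel stop flap at the belt's -y end, 4 mm thick, 132 wide, 80 from hinge to its 8 mm thick rolled free edge; 5 mm rubber pad on the belt side. 0 = folded out level, away from the belt (to conveyor -y); grows as it folds up; pi/2 = upright; 2.0 = stop, leaning over the belt. Stiff friction hinge (0.25 N m): stays where left; 4 to 5 N at the free edge turns it.
- flap_hinge (a point): middle of the flap's hinge axis, which runs along the conveyor's x; 84 mm above the table, 22 mm beyond the end of the belt
- flap_edge (a point): middle of the flap's rolled free edge (on the rod's axis), 80 mm from the hinge axis
- speaker: the marked pink speaker, at first on the white stand: 55 mm (x) by 110 (y), body 75 tall, about 0.4 kg; origin at the centre of its underside, z up. Rigid carry handle on top along its long axis y: bar 14 mm wide (x), 11 high, top 117 mm above the underside, 31 mm free under it between end posts 72 mm apart.
- speaker_grip (a point): middle of the handle bar of speaker, 111.5 mm above its underside
- stand: marking stand, fixed: orange base plate 105 x 155 mm, four posts, white top plate 85 x 140 mm, 55 mm above the table, with 5 mm high locating ribs round the speaker (about 4 mm clearance). Origin on the table under its centre; its y axis is its long side; the speaker stands on it with its long side along y.
- queued_speaker: second pink speaker, same size and shape as speaker, waiting on the belt towards the motor end of the conveyor; origin at the centre of its underside; a bystander
- teal_speaker: dark teal speaker of the same size and shape, standing on the table; origin at the centre of its underside; a bystander
- solvent: white round bottle with a blue cap, 64 mm in diameter, 130 tall, standing on the table; origin at the centre of its underside; a bystander
- label_roll: roll of paper labels, a ring 80 mm in diameter, 30 tall, lying flat on the table; origin at the centre of its underside; a bystander
- parts_bin: open blue plastic bin, 100 x 150 mm, 50 tall, with small moulded parts in it, on the table beside the belt; origin at the centre of its underside; a bystander
- screwdriver: screwdriver lying on the table, about 200 mm long; origin at its middle, underside; a bystander
- scanner: hand-held bar-code scanner lying on its side on the table, black head 45 x 90 mm, grey handle 95 mm long, 34 high; origin under its head; a bystander
Not all that is in view belongs to the job. What is shaped like the speaker but green or red is not meant.

How it is judged (in metres and radians):
At the end, for the whole second after the job is handed in: Flap upright within 0.1 rad and still; marked speaker at rest on the belt, tilt under 0.09 rad, centre within 35 mm of the belt's middle line and at conveyor y -190 to -122 mm (end 0 to 70 mm from the flap), long side within 15 degrees of the belt; no bystander moved over 30 mm (value of joint flap between 1.4708 and 1.6708 rad and velocity of joint flap between -0.05 and 0.05 rad/s and z of speaker in the frame of conveyor between 0.084 and 0.097 m and x of speaker in the frame of conveyor between -0.035 and 0.035 m and y of speaker in the frame of conveyor between -0.19 and -0.122 m and angle between speaker's own z axis and vertical below 0.09 rad and angle between the y axis of speaker and the y axis of conveyor, either way round below 0.26 rad and linear speed of speaker below 0.02 m/s and contact force between speaker and conveyor above 1 N); the robot touches nothing.
It fails at once if the marked speaker is dropped (moving faster than 0.6 m/s while no finger touches it) (contact force between speaker and the fingers below 0.05 N and linear speed of speaker above 0.6 m/s).
It fails at once if the marked speaker is tipped by more than 35 degrees (angle between speaker's own z axis and vertical above 0.61 rad).
It fails at once if a bystander is moved by more than 30 mm (distance of any of queued_speaker, teal_speaker, solvent, label_roll, parts_bin, screwdriver, scanner from where it was at the start of the episode above 0.03 m).
It also fails if it takes over 50 s, if anything falls off the work surface, if the arm or the gripper's body presses on something with over 40 N, if the wrist force passes 120 N, or if a joint passes its speed limit or range.

## Working session

There is one attempt and no reset: what is moved stays moved. The work goes in short steps, each a Python script; the robot and the scene stay as the last script left them, time stands still between calls to the robot, and variables do not carry over. Pictures are saved under pics/ and viewed, at most 10 in all, crops included, and the job is handed in when it is done.

```bash
mkdir -p pics; ls; python3 - <<'E'
from bench import robot
import cv2,pickle
d={}
for n in("side","top","wrist"):
    i=robot.get_image(n);d[n]=i;cv2.imwrite(f"pics/{n}0.png",i["img"])
    print(n,i["fovy"],i["cx"],i["cy"],i["eye"],i["orientation"])
pickle.dump(d,open("d0.pkl","wb"))
E
```

```text
pics
side 53.61085631411724 325.0952301669857 245.92580226633228 [   93.35362982 -1050.62041955  1057.71554454] [-2.27267528e+00  8.72765289e-04 -3.96328613e-01]
top 44.97158239486078 322.87374645821404 241.99865333364156 [ 281.16541792  -47.42090213 1779.73835268] [-2.98286863  0.00433241 -1.59676701]
wrist 67.39537710679686 327.06619605468586 236.16059843762565 [156.23405414 530.68021279 384.32880756] [2.90237568e+00 2.38411477e-03 1.16340706e+00]
```

View pics/side0.png

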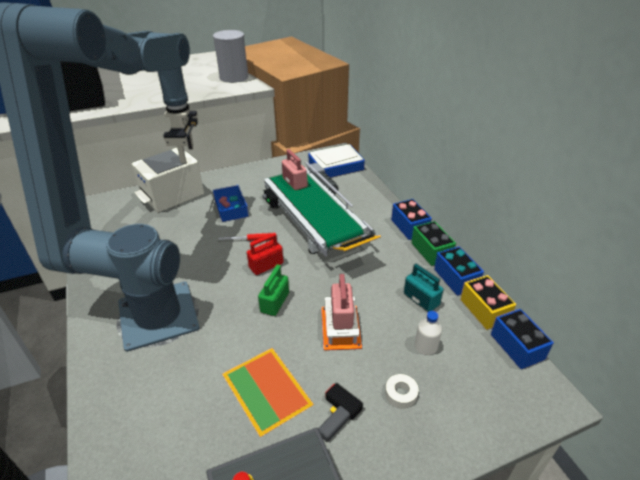

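View pics/top0.png

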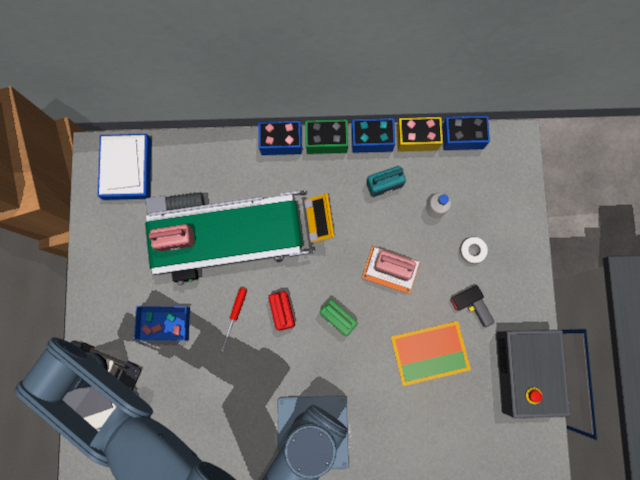

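The things that could be taken for the speaker, in the top view, are:
- pink on the white stand (396,264)
- queued pink on the belt (171,237)
- teal (386,180)
- red (281,310)
- green (338,316)

The target is the pink one on the white stand. The flap is the yellow plate at (320,218), folded out. Next I'll measure, and check the choice in a crop.

```bash
cat > h.py <<'E'
import numpy as np,cv2
from scipy.spatial.transform import Rotation as Ro
def K(i):
    f=240/np.tan(np.radians(i["fovy"])/2); return f,i["cx"],i["cy"]
def ray(i,uv,z):
    "pixels -> world points on plane z"
    f,cx,cy=K(i); uv=np.atleast_2d(np.asarray(uv,float))
    d=np.c_[(uv[:,0]-cx)/f,(uv[:,1]-cy)/f,np.ones(len(uv))]
    d=Ro.from_euler('xyz',i["orientation"]).apply(d); e=np.asarray(i["eye"])
    return e+d*((z-e[2])/d[:,2])[:,None]
def proj(i,P):
    f,cx,cy=K(i); p=Ro.from_euler('xyz',i["orientation"]).inv().apply(np.atleast_2d(P)-np.asarray(i["eye"]))
    return np.c_[cx+f*p[:,0]/p[:,2],cy+f*p[:,1]/p[:,2]]
def mask(i,lo,hi,roi=None):
    m=cv2.inRange(cv2.cvtColor(i["img"],cv2.COLOR_BGR2HSV),lo,hi)
    if roi:
        r=np.zeros_like(m);x0,y0,x1,y1=roi;r[y0:y1,x0:x1]=m[y0:y1,x0:x1];m=r
    return m
def big(m):
    return max(cv2.findContours(m,cv2.RETR_EXTERNAL,cv2.CHAIN_APPROX_NONE)[0],key=cv2.contourArea)[:,0,:]
def rect(P):
    "min-area rect of world xy: centre, long-axis angle, long, short"
    (c,s,_)=r=cv2.minAreaRect(np.float32(P[:,:2])); b=cv2.boxPoints(r)
    e=[b[1]-b[0],b[2]-b[1]]; e=max(e,key=np.linalg.norm)
    a=np.arctan2(e[1],e[0])%np.pi
    return np.array(c),a,max(s),min(s)
E
python3 - <<'E'
from h import *
import pickle
d=pickle.load(open("d0.pkl","rb"));t=d["top"]
g=rect(ray(t,big(mask(t,(60,100,40),(90,255,255),(130,170,310,290))),90));print("belt",g)
y=rect(ray(t,big(mask(t,(15,120,90),(32,255,255),(295,180,345,255))),86));print("flap",y)
o=rect(ray(t,big(mask(t,(0,25,60),(25,255,255),(350,235,430,300))),12));print("stand",o)
p=big(mask(t,(0,40,60),(9,150,255),(372,245,425,285)));print(rect(ray(t,p,130)),rect(ray(t,p,172)))
im=t["img"][160:310,290:490];cv2.imwrite("pics/c1.png",cv2.resize(im,None,fx=4,fy=4,interpolation=cv2.INTER_CUBIC))
E
```

```text
belt (array([585.25299072, 247.11250305]), np.float32(1.6893047), 452.8350524902344, 141.111328125)
flap (array([626.99957275, -38.90565491]), np.float32(0.11733817), 141.75189208984375, 70.67784118652344)
stand (array([ 474.08093262, -252.599823  ]), np.float32(1.2207373), 158.90704345703125, 108.77622985839844)
(array([ 450.48059082, -242.10910034]), np.float32(1.2892566), 107.62446594238281, 20.304054260253906) (array([ 446.17004395, -237.15258789]), np.float32(1.2892557), 104.88450622558594, 19.787124633789062)
```

View pics/c1.png

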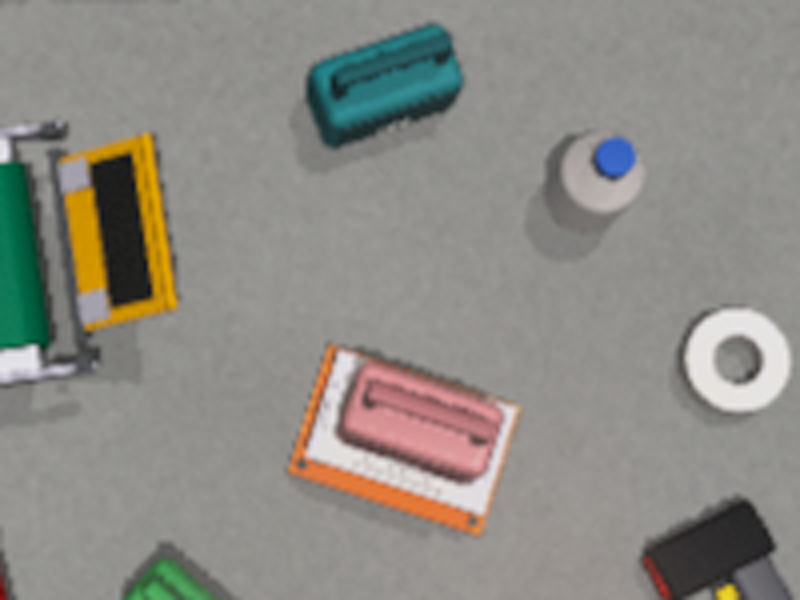

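The crop confirms it: the pink speaker stands on the white/orange stand (crop 425,420), and the flap is folded out at about (120,235). I'll measure both more closely with the wrist camera.

```bash
python3 - <<'E'
from h import *
from bench import robot
import pickle
print(robot.current_eef_rot())
robot.move_ptp([500,-130,380],[np.pi,0,0.0])
i=robot.get_image("wrist");pickle.dump(i,open("w1.pkl","wb"));cv2.imwrite("pics/w1.png",i["img"]);print(i["eye"],i["orientation"],robot.current_t(),robot.current_qpos())
s=robot.get_image("side");pickle.dump(s,open("s1.pkl","wb"))
E
```

```text
[-3.14019542e+00 -2.48548133e-04  2.73483144e+00]
[ 564.26606026 -129.27444915  546.22911367] [ 2.90105690e+00 -2.40351278e-04 -1.56982737e+00] 2.725 [-4.69079739e-01  1.39919156e-01  1.30019910e+00  2.38890837e-04
  1.70179438e+00  1.10009909e+00]
```

View pics/w1.png

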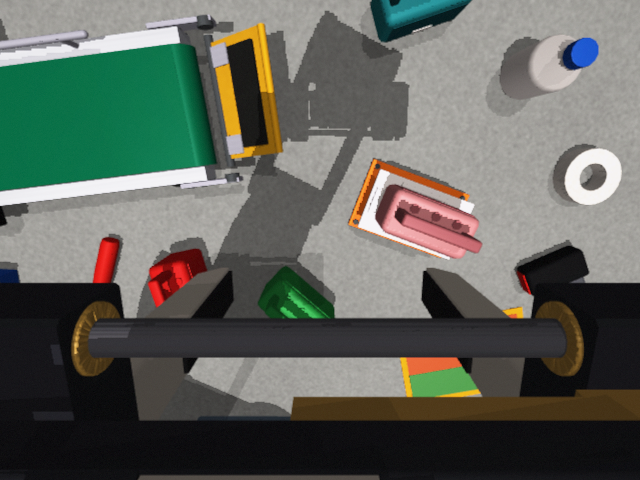

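```bash
python3 - <<'E'
from h import *
import pickle
t=pickle.load(open("d0.pkl","rb"))["top"];w=pickle.load(open("w1.pkl","rb"));s=pickle.load(open("s1.pkl","rb"))
def line(i,m,z):
    P=ray(i,big(m),z); return rect(P)
c=big(mask(w,(60,100,40),(90,255,255),(0,20,230,210)))
up=[];lo=[]
for x in range(10,170,4):
    r=c[c[:,0]==x][:,1]; up.append((x,r.min()));lo.append((x,r.max()))
for n,l in(("up",up),("lo",lo)):
    P=ray(w,l,90)[:,:2]; v=cv2.fitLine(np.float32(P),cv2.DIST_HUBER,0,.01,.01).ravel();print(n,v,np.arctan2(v[1],v[0])%np.pi)
f=big(mask(w,(15,120,60),(32,255,255),(200,10,300,170)))
q=cv2.boxPoints(cv2.minAreaRect(f));a=cv2.approxPolyDP(f,5,True)[:,0];print("flap w",q.round(1).tolist(),a.tolist())
for z in(84,92,100):print(z,ray(w,a,z)[:,:2].round(1).tolist())
f=big(mask(t,(15,120,90),(32,255,255),(295,180,345,255)));a=cv2.approxPolyDP(f,2,True)[:,0];print("flap t",a.tolist(),ray(t,a,84)[:,:2].round(1).tolist())
f=big(mask(s,(15,120,90),(32,255,255),(325,220,395,265)));a=cv2.approxPolyDP(f,2,True)[:,0];print("flap s",a.tolist())
print("handle",ray(w,[(440,229)],172),ray(t,[(397.5,262.5)],172))
for z in (6,):
  print("stand w",rect(ray(w,big(mask(w,(5,120,60),(20,255,255),(340,140,490,275))),z)))
p=mask(w,(0,40,60),(9,160,255),(370,170,490,265));p2=mask(t,(0,40,60),(9,160,255),(372,245,425,285));
print("pinkrects",cv2.minAreaRect(big(p)),cv2.minAreaRect(big(p2)),cv2.minAreaRect(cv2.findNonZero(p2)))
A=cv2.resize(w["img"][140:280,340:500],None,fx=4,fy=4,interpolation=cv2.INTER_CUBIC)
B=cv2.resize(s["img"][205:275,290:400],None,fx=5,fy=5,interpolation=cv2.INTER_CUBIC)
# stack
W=640;B=cv2.resize(B,(W,int(B.shape[0]*W/B.shape[1])));
cv2.imwrite("pics/c2.png",A);cv2.imwrite("pics/c3.png",B);print(B.shape)
E
```

```text
up [ 1.1916501e-01 -9.9287444e-01  6.6876843e+02  1.4811816e+02] 1.6902453
lo [ 1.20287575e-01 -9.92739081e-01  5.27112732e+02  1.63405472e+02] 1.691376
flap w [[208.10000610351562, 32.099998474121094], [263.5, 22.200000762939453], [286.5, 150.8000030517578], [231.0, 160.6999969482422]] [[262, 23], [210, 43], [228, 46], [250, 38], [268, 143], [244, 147], [231, 158], [282, 151]]
84 [[704.2, -54.1], [683.2, 7.5], [680.0, -13.3], [688.5, -39.5], [570.1, -55.9], [565.2, -25.8], [551.8, -8.8], [560.4, -73.1]]
92 [[701.8, -55.4], [681.1, 5.2], [678.0, -15.3], [686.4, -41.0], [570.0, -57.2], [565.2, -27.6], [552.0, -10.9], [560.5, -74.0]]
100 [[699.4, -56.7], [679.0, 2.8], [676.0, -17.3], [684.2, -42.6], [569.9, -58.5], [565.2, -29.4], [552.2, -13.0], [560.6, -75.0]]
flap t [[327, 193], [305, 199], [323, 199], [328, 230], [326, 235], [319, 236], [311, 242], [333, 236]] [[701.3, -63.4], [684.6, 3.0], [683.2, -50.9], [588.4, -63.3], [573.5, -56.9], [571.0, -36.1], [553.6, -12.0], [569.9, -77.6]]
flap s [[379, 236], [374, 235], [344, 248], [333, 248], [346, 250]]
handle [[ 480.43905465 -249.78015964  172.        ]] [[ 475.13708926 -253.8300351   172.        ]]
stand w (array([ 473.64297485, -251.72625732]), np.float32(1.2203517), 156.0885772705078, 105.9393081665039)
pinkrects ((466.6097717285156, 225.48777770996094), (8.745731353759766, 6.559298038482666), 38.65980911254883) ((391.98486328125, 272.99609375), (37.82528305053711, 7.059054374694824), 14.470295906066895) ((391.87225341796875, 269.8991394042969), (48.611724853515625, 34.6301383972168), 17.744672775268555)
(407, 640, 3)
```

View pics/c2.png

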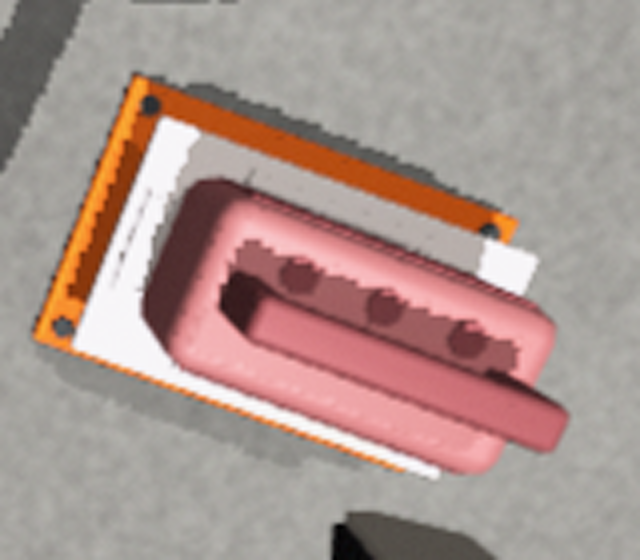

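View pics/c3.png

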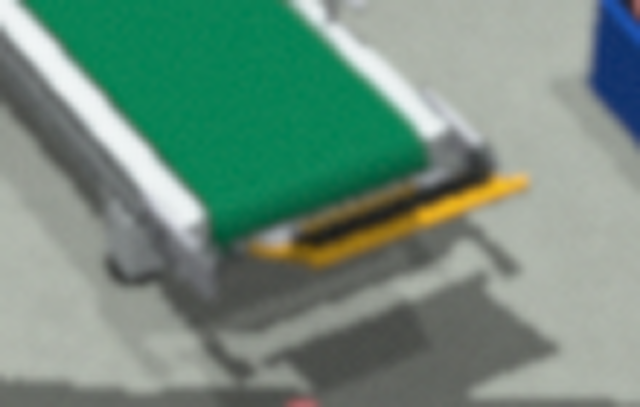

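```bash
python3 - <<'E'
from h import *
import pickle
t=pickle.load(open("d0.pkl","rb"))["top"];w=pickle.load(open("w1.pkl","rb"));s=pickle.load(open("s1.pkl","rb"))
def tri(*o):
    A=np.zeros((3,3));b=np.zeros(3)
    for i,uv in o:
        p=ray(i,[uv],0)[0];e=np.array(i["eye"]);d=(p-e)/np.linalg.norm(p-e);M=np.eye(3)-np.outer(d,d);A+=M;b+=M@e
    return np.linalg.solve(A,b)
u=np.array([-.1197,.9928]);e=np.array([.9928,.1197])
for n,W,T,S in(("far",(263,24),(328,193.5),(380.5,236)),("near",(282,153),(333,237),(345,250.5)),):
    for nm,X in(("wts",tri((w,W),(t,T),(s,S))),("ws",tri((w,W),(s,S))),("ts",tri((t,T),(s,S)))):
        print(n,nm,X.round(1),"x",X[:2]@e,"y",X[:2]@u, (proj(w,X)-W).round(1).tolist(),(proj(t,X)-T).round(1).tolist(),(proj(s,X)-S).round(1).tolist())
# belt extents along u in views
for nm,i,roi in(("t",t,(130,170,310,290)),("w",w,(0,20,230,210))):
    P=ray(i,big(mask(i,(60,100,40),(90,255,255),roi)),90)[:,:2];print(nm,(P@u).min(),(P@u).max(),(P@e).min(),(P@e).max())
E
```

```text
far wts [688.4 -65.  134.7] x 675.6217572124405 y -146.90416668112707 [[1.6, -0.4]] [[-0.3, -0.4]] [[-0.6, 0.0]]
far ws [689.8 -63.5 132.8] x 677.2581133409647 y -145.5754327385989 [[0.3, -1.4]] [[-0.8, -0.7]] [[-0.4, 0.1]]
far ts [688.2 -66.2 135.3] x 675.3618890741144 y -148.0987958334285 [[2.6, -0.5]] [[0.1, -0.4]] [[-0.4, 0.1]]
near wts [560.5 -78.2 128.6] x 547.1112620211835 y -144.73925493909942 [[-0.2, -1.7]] [[0.5, -0.4]] [[-1.1, 0.1]]
near ws [560.7 -79.8 130.4] x 547.0962934768394 y -146.36905772394798 [[1.0, -1.9]] [[1.1, -0.6]] [[-0.8, -0.1]]
near ts [561.9 -77.5 127.2] x 548.5864573202423 y -144.17956032792813 [[-0.8, -3.0]] [[0.2, -0.8]] [[-0.8, 0.1]]
t -51.05745062862406 401.64572923213365 539.7339434294676 681.0374528046639
w -57.1977641267103 221.00868924942148 542.1239708995005 682.181425194365
```

```bash
cat >> h.py <<'E'
U=np.array([-.1197,.9928,0]);X=np.array([.9928,.1197,0]);Z=np.array([0,0,1.])
def cv(x,u,z): return (X*(611.5+x)+U*u+Z*z)      # u: world coordinate along belt, origin 174, hinge -78
def rpy(zt,yt):
    zt=zt/np.linalg.norm(zt);return Ro.from_matrix(np.c_[np.cross(yt,zt),yt,zt]).as_euler('xyz')
Rp=rpy(U*.5-Z*.866,X)
E
python3 - <<'E'
from h import *
from bench import robot
for n,R in(("a",Rp),("b",rpy(U*.5-Z*.866,-X))):
  for p in((-208,215),(-143.5,102),(-90,134)):
    q=robot.inverse_kinematics(cv(0,*p),R);print(n,p,None if q is None else np.round(q,2))
E
```

```text
a (-208, 215) [-0.6   0.61  1.12  0.39  1.76 -0.72]
a (-143.5, 102) [-0.53  0.64  1.35  0.41  1.49 -0.76]
a (-90, 134) [-0.47  0.57  1.39  0.43  1.49 -0.69]
b (-208, 215) [-0.6   0.61  1.12  0.39  1.76  2.43]
b (-143.5, 102) [-0.53  0.64  1.35  0.41  1.49  2.39]
b (-90, 134) [-0.47  0.57  1.39  0.43  1.49  2.45]
```

```bash
python3 - <<'E'
from h import *
from bench import robot
import pickle
robot.move_gripper(0.0)
robot.move_ptp(cv(0,-208,215),Rp)
print(robot.move_linear(cv(0,-143.5,102),Rp,speed=120,f_stop=8),robot.current_contact_force())
for k in np.linspace(.15,1,6):
    p=np.array([-143.5,102])*(1-k)+np.array([-97,134])*k
    r=robot.move_linear(cv(0,*p),Rp,speed=60,f_stop=25);print(p,r,np.round(robot.current_contact_force(),1))
for n in("side","top","wrist"):
    i=robot.get_image(n);pickle.dump(i,open(f"{n}2.pkl","wb"));cv2.imwrite(f"pics/{n}2.png",i["img"])
print(robot.current_t())
E
```

```text
False [0.12767649 0.38795079 0.58042527]
[-136.525  106.8  ] False [-0.2 -4.7  1.4]
[-128.62  112.24] False [ 0.7 -4.4  0.6]
[-120.715  117.68 ] False [ 0.7 -2.9  0.4]
[-112.81  123.12] False [ 1.4 -0.5  0.5]
[-104.905  128.56 ] False [ 0.4 -0.4 -1.5]
[-97. 134.] False [-0.1 -1.8 -3.3]
9.0333
```

View pics/wrist2.png

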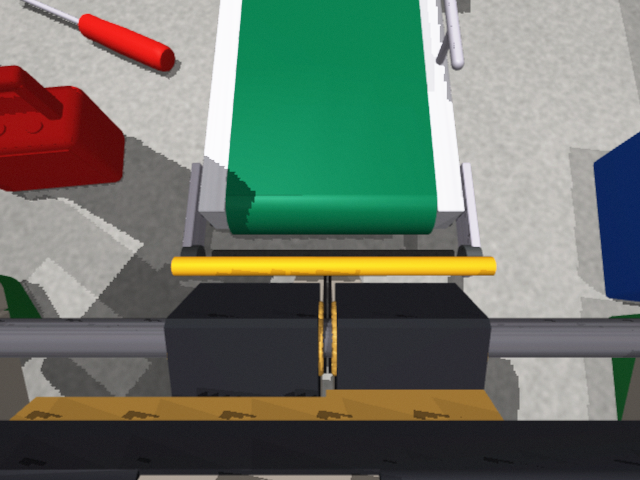

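The wrist view shows the yellow rod at row 266 (columns 172 to 495) and the hinge-arm ends near (193,250) and (472,250). The flap is nearly upright. I'll compute its angle.

```bash
cat >> h.py <<'E'
def edge_theta(i,roi,h=-78):
    m=mask(i,(15,120,60),(35,255,255),roi);c=big(m);v=np.array([c[:,0].mean(),(c[:,1].min()+c[:,1].max())/2])
    e=np.array(i["eye"]);d=ray(i,[v],0)[0]-e;d/=np.linalg.norm(d)
    E=np.array([e@U-h,e[2]-84]);D=np.array([d@U,d[2]])
    r=np.roots([D@D,2*E@D,E@E-6400]);P=[E+D*x.real for x in r]
    return v,(c.min(0),c.max(0)),[(np.arctan2(p[1],-p[0]).round(3),x) for p,x in zip(P,r)]
E
python3 - <<'E'
from h import *
import pickle
w=pickle.load(open("wrist2.pkl","rb"))
for h in(-75,-78,-81):print(h,edge_theta(w,(150,240,520,285),h),proj(w,[cv(-95,h,84),cv(95,h,84),cv(-70,h+22,90-0),cv(70,h+22,90)]).round(1).tolist())
g=big(mask(w,(60,100,40),(90,255,255),(200,0,460,250)));print(g.max(0))
E
```

```text
-75 (array([332.52225519, 265.5       ]), (array([170, 256], dtype=int32), array([495, 275], dtype=int32)), [(np.float64(-1.756), np.float64(312.10352779156017)), (np.float64(1.351), np.float64(152.11140060566083))]) [[181.7, 263.4], [477.2, 263.3], [220.8, 227.9], [438.1, 227.8]]
-78 (array([332.52225519, 265.5       ]), (array([170, 256], dtype=int32), array([495, 275], dtype=int32)), [(np.float64(-1.793), np.float64(311.49679936778807)), (np.float64(1.387), np.float64(151.5100644792137))]) [[181.2, 268.0], [477.8, 267.9], [220.4, 232.4], [438.5, 232.3]]
-81 (array([332.52225519, 265.5       ]), (array([170, 256], dtype=int32), array([495, 275], dtype=int32)), [(np.float64(-1.83), np.float64(310.7820227879693)), (np.float64(1.424), np.float64(151.01677650881328))]) [[180.7, 272.6], [478.3, 272.5], [220.0, 236.9], [438.9, 236.8]]
[436 233]
```

```bash
cat > look.py <<'E'
from h import *
from bench import robot
import pickle,sys
robot.move_ptp([552,-5,300],[np.pi,0,0])
i=robot.get_image("wrist");n=sys.argv[1];pickle.dump(i,open(n+".pkl","wb"));cv2.imwrite(f"pics/{n}.png",i["img"])
c=proj(i,cv(0,-78,84))[0].astype(int);print(c,i["eye"],robot.current_t())
cv2.imwrite(f"pics/{n}c.png",cv2.resize(i["img"][max(0,c[1]-110):c[1]+110,max(0,c[0]-120):c[0]+120],None,fx=2.7,fy=2.7,interpolation=cv2.INTER_CUBIC))
print(max(0,c[0]-120),max(0,c[1]-110))
E
python3 - <<'E'
from h import *
from bench import robot
print(robot.move_linear(cv(0,-89.5,137),Rp,speed=40,f_stop=25),robot.current_contact_force())
robot.move_linear(cv(0,-110,137),Rp,speed=100)
robot.move_linear(cv(0,-170,240),Rp,speed=200)
E
python3 look.py w3
```

```text
False [ 0.40592047 -3.10081028 -2.12037762]
[326 147] [616.17039228  -5.09558178 465.77105356] 12.3083
206 37
```

View pics/w3c.png

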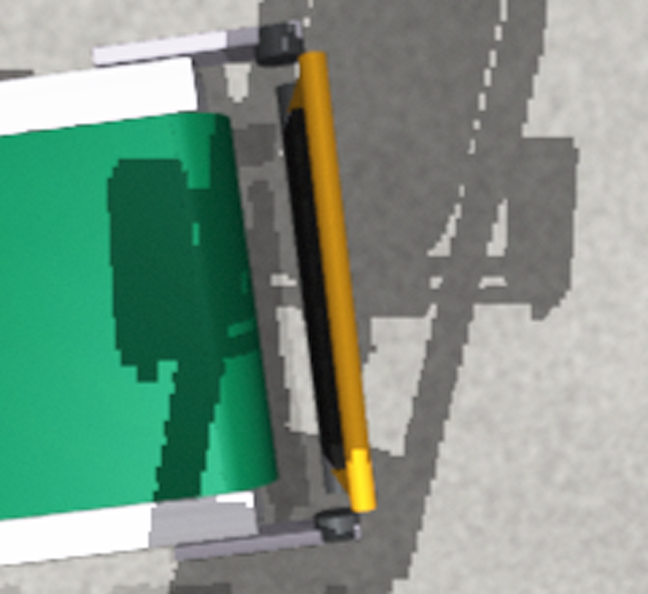

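The knuckles are at crop (280,43) and (337,523), and the rod axis ends at (313,55) and (362,508). The pad's belt side is still visible, so the flap leans outward a little. I'll compute by how much.

```bash
python3 - <<'E'
from h import *
import pickle
w=pickle.load(open("w3.pkl","rb"))
f=lambda p:(206+p[0]/2.7-.3,37+p[1]/2.7-.3)
for z in(84,92):
    P=ray(w,[f((280,43)),f((337,523))],z);print("hinge",z,P@U,P@X-611.5)
P=ray(w,[f((313,55)),f((362,508))],162);print("rod",P@U,P@X-611.5)
P=ray(w,[f((232,115)),f((275,480))],85);print("beltend",P@U)
m=mask(w,(15,120,60),(35,255,255),(306,40,350,240));v=cv2.fitLine(np.float32(big(m)),2,0,.01,.01).ravel();print(v)
E
```

```text
hinge 84 [-72.60278364 -72.16507545] [ 90.49718026 -87.73463296]
hinge 92 [-72.73294974 -72.30441371] [ 88.59293623 -85.90403514]
rod [-82.8549257  -82.03010944] [ 67.67664991 -65.96081425]
beltend [-52.09911572 -49.76514245]
[1.1557296e-01 9.9329901e-01 3.3007693e+02 1.4033241e+02]
```

The flap is at about 1.447 rad with the hinge at u=-72.5, so it needs about 7 mm more push.

```bash
python3 - <<'E'
from h import *
from bench import robot
import pickle
robot.move_ptp(cv(0,-170,240),Rp)
robot.move_linear(cv(0,-112,137),Rp,speed=200)
print(robot.move_linear(cv(0,-82.4,137),Rp,speed=50,f_stop=25),robot.current_contact_force(),robot.current_tcp_pos()@U)
robot.move_linear(cv(0,-110,137),Rp,speed=100)
robot.move_linear(cv(0,-170,240),Rp,speed=200)
robot.move_gripper(1.0)
# nadir look over the speaker: stand centre (474,-252), camera on tool +x side
robot.move_ptp([474-64,-253,310],[np.pi,0,0])
i=robot.get_image("wrist");pickle.dump(i,open("w4.pkl","wb"));c=proj(i,[474,-252,172])[0].astype(int);print(c,i["eye"],robot.current_t())
x0,y0=max(0,c[0]-100),max(0,c[1]-100);print(x0,y0)
cv2.imwrite("pics/w4c.png",cv2.resize(i["img"][y0:c[1]+100,x0:c[0]+100],None,fx=3,fy=3,interpolation=cv2.INTER_CUBIC))
E
```

```text
False [ 0.15384767 -2.02540615  1.34772898] -82.306701275886
[325 148] [ 474.39629832 -253.0031663   476.28198041] 19.5667
225 48
```

View pics/w4c.png

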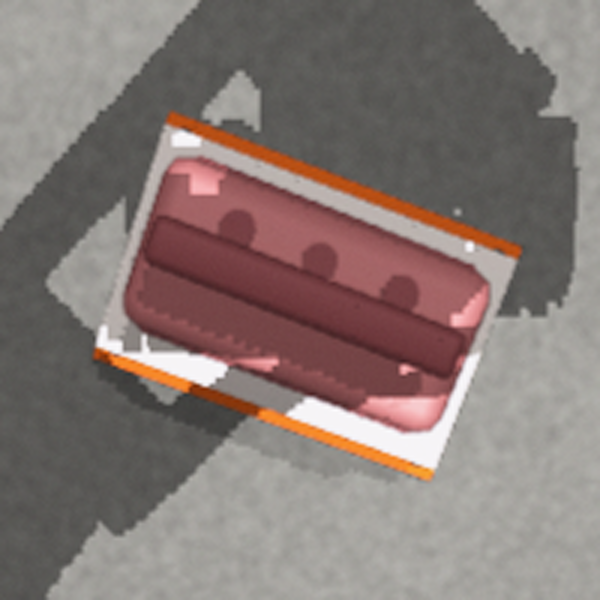

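The handle bar runs from crop (150,238) to (459,353), centre about (305,296). I'll grasp it, lift, and carry it over to the belt.

```bash
python3 - <<'E'
from h import *
from bench import robot
import pickle
w=pickle.load(open("w4.pkl","rb"))
P=ray(w,[(225+x/3-.3,48+y/3-.3) for x,y in((150,238),(459,353),(305,296))],172)
a=np.arctan2(*(P[0]-P[1])[1::-1]);c=P[2];print(P,np.linalg.norm(P[0]-P[1]),a)
# tool down: Rx(pi) then yaw; tool y = (sin,-cos): perpendicular to handle dir a -> tool x along handle: yaw=a or a+pi
pc=cv(1,19.5,182.5);ac=np.arctan2(U[1],U[0])
for k in(0,np.pi,-np.pi):
    print([None if q is None else np.round(q,2) for q in(robot.inverse_kinematics([c[0],c[1],147.5],[np.pi,0,a+k]),robot.inverse_kinematics(pc,[np.pi,0,ac+k]))])
E
```

```text
[[ 490.90155422 -210.55550017  172.        ]
 [ 460.44603381 -295.05531433  172.        ]
 [ 475.72831724 -252.42308073  172.        ]] 89.82069536871926 1.224867962915167
[array([-0.7 ,  0.3 ,  1.67,  0.  ,  1.18, -0.35]), array([-0.03,  0.4 ,  1.43,  0.  ,  1.32, -0.15])]
[array([-0.7 ,  0.3 ,  1.67, -0.  ,  1.18,  2.79]), array([-0.03,  0.4 ,  1.43, -0.  ,  1.32,  2.99])]
[array([-0.7 ,  0.3 ,  1.67, -0.  ,  1.18,  2.79]), array([-0.03,  0.4 ,  1.43, -0.  ,  1.32,  2.99])]
```

```bash
python3 - <<'E'
from h import *
from bench import robot
a=1.2249;ac=np.arctan2(U[1],U[0]);g=np.array([475.3,-252.6,0])
robot.move_ptp(g+[0,0,240],[np.pi,0,a])
print(robot.move_linear(g+[0,0,147.5],speed=100,f_stop=8))
robot.move_gripper(0.0);print("w",robot.current_gripper_width(),robot.current_finger_force())
robot.move_linear(g+[0,0,175],speed=60)
print("w",robot.current_gripper_width(),robot.current_finger_force(),robot.current_contact_force())
robot.move_linear(g+[0,0,320],speed=120)
p=cv(1,19.5,0)
robot.move_linear(p+[0,0,320],[np.pi,0,ac],speed=130)
robot.move_linear(p+[0,0,196],speed=80)
r=robot.move_linear(p+[0,0,178],speed=15,f_stop=2.5)
print(r,robot.current_tcp_pos(),robot.current_contact_force(),robot.current_finger_force(),robot.current_t())
E
```

```text
False
w 0.1456365844651584 29.9470254778862
w 0.14764786277488862 29.947205185890198 [-0.21473831  0.9637782  -4.11827934]
True [606.01902063  92.71001249 182.38240196] [0.36997415 1.464846   5.04823647] 29.948788583278656 30.4167
```

Contact came at z = 182.4, which matches the expected height. I'll release, retreat and check.

```bash
python3 - <<'E'
from h import *
from bench import robot
robot.move_gripper(0.6);robot.sleep(.2)
p=robot.current_tcp_pos();robot.move_linear(p+[0,0,60],speed=80);robot.move_linear(p+[0,0,140],speed=150)
E
python3 look.py w5
python3 - <<'E'
from h import *
from bench import robot
import pickle
i=pickle.load(open("w5.pkl","rb"));v=edge_theta(i,(290,30,350,250),-72.5);print(v)
P=ray(i,[v[0]],162);print("rod u",P@U)
E
```

```text
[326 147] [616.15928808  -4.9143728  465.8667021 ] 34.4417
206 37
(array([318.42253521, 142.        ]), (array([303,  57], dtype=int32), array([333, 227], dtype=int32)), [(np.float64(-1.615), np.float64(461.95893273477907)), (np.float64(1.573), np.float64(301.97898039374815))])
rod u [-72.2564718]
```

View pics/w5.png

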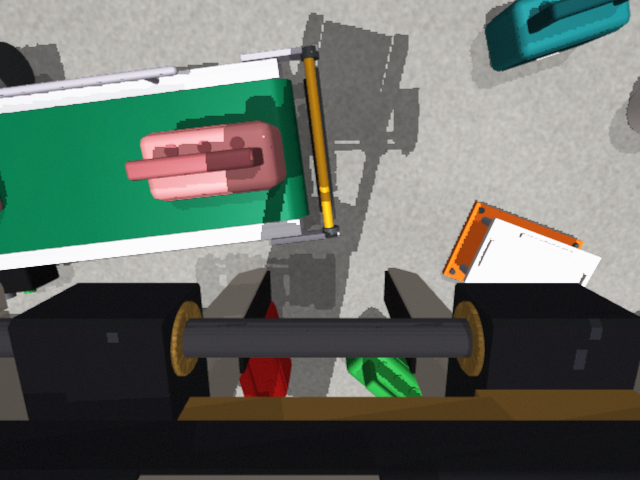

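The rod lies exactly over the knuckles (310,52) and (331,233), which gives a flap angle of about 1.57 rad. The speaker stands upright on the belt's middle line at about (210,160), aligned and with a small gap to the flap. The robot is clear.

```bash
python3 -c "
from bench import robot
print(robot.hand_in())"
```

```text
the job is handed in; nothing more can be done
None
```

The job is handed in, with no verdict returned: the flap measured upright (about 1.57 rad), and the marked speaker stands lengthwise mid-belt, placed for a 3 cm gap behind it.

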